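# Pin the clamp in the fitting test bay and shut its guard

### The job

Get the test bay ready for a pressure test: slide its clear guard all the way open, put the round-knobbed locking pin from the rack down through the eye of the clamp bar until its collar rests on the bar, then slide the guard fully shut again. Leave the other two things in the rack and the loose fittings on the counter where they are.

Things in the scene. Friction and masses are not known exactly. Their poses are not given: they have to be found in the camera images.
- guard (a joint): slide of the clear guard along the bay's own +y (to the robot's left): 0 m = fully shut over the working half of the bay, 0.18 m = fully open, parked over the roofed half. It runs on two tracks with about 2 N of friction, and stays where it is left.
- guard_handle (a point): middle of the guard's handle, which moves with it: an upright black rib on top, near its left edge, 100 mm long along x, 14 mm thick along y, 30 mm tall (this point at mid height). y = opening direction, z up. The guard is a framed clear sheet 222 x 196 mm (x, y); its top is 15 mm below this point (130 mm above the counter), its middle 72 mm towards -y.
- eye (a point): centre of the upper mouth of the eye, a vertical round through hole 16 mm wide near the free end of the clamp bar (flat steel, 8 mm thick, 40 mm wide, along x) inside the bay, 70 mm above the counter. Axes as the bay's. A lug 22 to 32 mm below the mouth has a 16 mm hole in line; the bay floor is 66 mm below the mouth.
- bay: the test bay, a green steel box 240 x 400 mm (x, y), 118 mm tall, tracks up to 134 mm. Origin on the counter under its middle, z up, y = the guard's opening direction. The +y half is roofed; the -y half is open at the top once the guard is open: free from y = -194 to -18 mm and x = -105 to 105 mm. A tee lies clamped under the bar; the eye is at x = 20, y = -110 mm.
- pin: the locking pin: round steel shank 12 mm wide and 60 mm long with a tapered tip, above it a flat collar 28 mm wide and 6 mm thick, above that a plain round knob 20 mm wide and 34 mm tall (100 mm overall). Origin at the tip, z up along the pin. It starts upright in one of the three holes of the rack, hanging by its collar. Seated in the clamp, its tip is 60 mm below the eye's upper mouth.
- rack: grey sheet stand 170 x 56 mm (x, y), top plate 66 mm above the counter, with three 16 mm holes 55 mm apart along its x. Origin on the counter under its middle.
- bolt: bystander in the rack: a bolt with a low hexagon head 26 mm wide, 10 mm tall, over a 28 mm collar; shank 40 mm. Origin at its tip.
- eyebolt: bystander in the rack: a bolt with an upright wire ring 32 mm wide and 32 mm tall over a 28 mm collar; shank 40 mm. Origin at its tip.
- coupling: bystander: short steel tube 44 mm wide, 40 mm tall, standing. Origin under its middle.
- elbow: bystander: dark pipe elbow, 42 mm wide, 53 mm tall, its side arm reaching 36 mm along its y. Origin under its upright arm.
- tee: bystander: steel pipe tee, 42 mm wide, 60 mm tall, its branch reaching 34 mm along its y. Origin under its upright tube.
- nipple: bystander: brass pipe piece 27 mm wide, 55 mm tall, standing. Origin under its middle.
- cap: bystander: steel pipe cap 48 mm wide, 24 mm tall. Origin under its middle.
There are look-alikes about, which are no part of the job. Leave any orange or pink look-alike of the pin alone.

How it is judged:
On the way, in this order (a step that is already met when the one before it is completed fails the run):
1. the guard is slid all the way open (160 mm or more of its 180 mm) (value of joint guard above 0.16 m), for 0.2 s.
2. with the guard open, the pin is through the clamp bar's eye down to its collar (z of pin in the frame of eye between -0.068 and -0.055 m and horizontal distance between pin and eye below 0.007 m and angle between pin's own z axis and vertical below 0.12 rad and value of joint guard above 0.1 m), for 0.2 s.
At the end, for the whole second after the job is handed in: The guard is fully shut (within 5 mm) and at rest, and the pin stands at rest in the clamp bar's eye, upright within 0.12 rad and within 7 mm of the eye's axis at its tip, its collar within 5 mm of the bar (tip 55 to 68 mm below the eye's mouth) (z of pin in the frame of eye between -0.068 and -0.055 m and horizontal distance between pin and eye below 0.007 m and angle between pin's own z axis and vertical below 0.12 rad and value of joint guard below 0.005 m and velocity of joint guard below 0.01 m/s and linear speed of pin below 0.02 m/s); the robot touches nothing.
It fails at once if another thing in the rack or a loose fitting on the counter is moved by more than 30 mm (distance of any of bolt, eyebolt, coupling, elbow, tee, nipple, cap from where it was at the start of the episode above 0.03 m).
It also fails if it takes over 72 s, if anything falls off the work surface, if the arm or the gripper's body presses on something with over 40 N, if the wrist force passes 120 N, or if a joint passes its speed limit or range.

### The arm

A 6-joint arm with a two-finger parallel gripper is mounted at the origin on the work surface. World frame = base frame: x ahead of the robot, y to its left, z up, the work surface at z = 0. Lengths are in m, angles in rad, forces in N, time in s.
With the tool pointing down it reaches from about 0.35 to 0.775 m from the base axis. Payload 5.5 kg.
Tool frame: the origin (TCP) lies between the finger pads; the fingertips stand 19 mm ahead of it and the grasp point (between the pads) is the TCP; z points along the fingers, y is the line along which they close (so a half turn about z gives the same grasp; the last joint's range is limited). The gripper opens to 85 mm and grips with 20 to 120 N. Pads are 22 mm wide; open, the fingers measure 114 mm over their backs; the gripper's body (76 mm by 85 mm) begins 54 mm behind the grasp point. The pads swing forward as they close: fully open they stand 13 mm farther back than shut.
Start: joints at [1.069, 0.313, 0.046, 1.304, 0, 1.431], TCP at [0.204, 0.538, 0.25] pointing down, gripper open.
Joint ranges: [-2.76, 2.76], [-0.86, 1.69], [-1.03, 1.26], [-2.2, 2.34], [-1.47, 1.5], [-3.14, 3.14]. Speed limits (rad/s): [2.57, 2.57, 3.14, 3.14, 3.14, 3.14].

### API

Orientations are given as a unit quaternion [w, x, y, z].
In Python, from workcell import env gives the robot as it stands.
- The arm moves only by the shell command python3 -m pendant 'ROWS' [FORCE]. ROWS is JSON, a list of rows, each an object with "travel": the shift along the tool's x, y, z scaled (see below), a list of three; "rot": the turn, a rotation vector about the tool's x, y, z scaled (see below), a list of three; "fingers": the opening, from -1 (shut) to 1 (fully open). In form: [{"travel": [dx, dy, dz], "rot": [wx, wy, wz], "fingers": fingers}, ...]. A call has 1 to 10 rows; each row is the pose to reach, as a shift and turn from the pose commanded when the call began, along the tool's axes at that moment; what a row does not reach only later rows make up. The controller multiplies each number of a shift by 0.12 m and each number of a turn by 60 degrees. A row lasts 1/10 s, in which the tool goes at most 50 mm and 8.59 degrees, less where a joint would pass 70% of its speed; a pose out of reach is approached as far as the arm can. A call with a number of a shift or a turn outside -1 to 1 is refused whole. A call with a gripper value outside its range is refused whole. The fingers move at their own pace and stop on an object; FORCE is the grip in N (left out, the last holds). Time passes only in rows, so rows that repeat a pose let the fingers close. It gives the time, the measured TCP pose, the force, the opening and the grip force at its end, in the units of the state.
- env.get_state(): the state, without advancing time (a new reading comes with each control period).
- env.read_camera(name): name is "scene" or "side" or "wrist"; returns (picture, depth): 384x512x3 uint8, blue, green, red; 384x512 float32, m along the optical axis (not along the pixel's ray), 0 where there is no reading.
- env.camera_model(name): a dict with "fovy" (degrees; the focal length in pixels is half the picture's height over the tangent of half this angle, whatever the lens; pixels are square), "cx", "cy" (the principal point, pixels), "k1" (the pictures are not rectified: a ray, as slopes to the right and down, at radius r is drawn at 1 + k1 r^2 times it, then the intrinsics apply), "rvec" (rotation vector, rad) and "tvec" (3), from world to camera coordinates, as OpenCV has them; the wrist camera has in their place "T_tool_cam" (4x4, takes a point from camera to tool coordinates, whose origin is the TCP and whose axes are the flange's). Camera axes: x right, y down, z forward; pixel columns grow to the right and rows downward; lengths in m; the calibration is good to about 2 mm. A picture is of the moment at which its call begins: read the wrist's pose just before it. camera_model takes no time and is no camera call.
- env.hand_in(): hands the job in; it is judged then, once.
Trained networks look in the newest picture that a camera, given by its name, has taken for a name from the list of things; names that differ only in an ending like _2 or _b are one class to them, and where a whole thing is asked for, a point or a joint stands for the part that bears it (a point fixed in the world has none). Each returns a list of dicts, best first, with "conf" (0 to 1); they miss things now and then, are a little off and sometimes report something else, mostly with a low value. They report only what shows in the picture. A call takes as long as a camera call. They do not tell look-alikes from the thing itself.
- env.outline_of(camera, target): "mask" (384x512 bool, what is visible of it) and "xy" ([column, row] in pixels, amid what is visible of it).
The state is a dict: "clock": time; "joint_pos": joint angles; "qvel": joint speeds; "tau": joint torques, N m; "tcp_pos": TCP position; "orientation": TCP orientation; "wrist_force": force on the tool from outside, world axes, zero at the start; "ft_torque": the same for the moment, N m; "finger_gap": finger opening in m; "grip_force": force on a finger pad.
Only numpy, scipy, OpenCV 4.12 (cv2) and the standard library are available. Lean on these libraries where they do the work, as an engineer would, in place of code of your own. Each camera call takes 0.05 s, during which the arm holds its last target. There are 200 camera calls.

## Working session

There is one attempt and no reset: what is moved stays moved. The work goes in short steps, Python scripts to look and compute and a shell command to move; the robot and the scene stay as the last step left them, time stands still between calls to the robot, and variables do not carry over. Pictures are saved under pics/ and viewed, at most 12 in all, crops included, and the job is handed in when it is done.

```bash
mkdir -p pics; ls
cat > h.py <<'E'
import numpy as np, cv2
from scipy.spatial.transform import Rotation as R
from workcell import env
def cam(n, st=None):
    m=env.camera_model(n)
    if 'rvec' in m:
        T=np.eye(4);T[:3,:3]=cv2.Rodrigues(np.array(m['rvec'],float))[0];T[:3,3]=np.ravel(m['tvec']);T=np.linalg.inv(T)
    else:
        st=st or env.get_state();q=st['orientation'];W=np.eye(4);W[:3,:3]=R.from_quat([q[1],q[2],q[3],q[0]]).as_matrix();W[:3,3]=st['tcp_pos'];T=W@np.array(m['T_tool_cam'])
    f=192/np.tan(np.radians(m['fovy'])/2)
    return T,f,m['cx'],m['cy'],m['k1']
def ray(C,uv):
    T,f,cx,cy,k=C;d=(np.array(uv,float)-[cx,cy])/f;s=d.copy()
    for _ in range(20): s=d/(1+k*(s@s))
    return T[:3,3],T[:3,:3]@np.array([s[0],s[1],1])
def atz(C,uv,z):
    o,d=ray(C,uv);return o+d*(z-o[2])/d[2]
def atd(C,uv,dep):
    o,d=ray(C,uv);return o+d*dep
def tri(a,b):
    (o1,d1),(o2,d2)=a,b;d1=d1/np.linalg.norm(d1);d2=d2/np.linalg.norm(d2)
    t=np.linalg.lstsq(np.c_[d1,-d2],o2-o1,rcond=None)[0];p,q=o1+t[0]*d1,o2+t[1]*d2
    return (p+q)/2,np.linalg.norm(p-q)
def proj(C,p):
    T,f,cx,cy,k=C;c=np.linalg.inv(T)@np.r_[p,1];s=c[:2]/c[2];return s*(1+k*(s@s))*f+[cx,cy]
E
cat > a.py <<'E'
from h import *
np.set_printoptions(precision=4,suppress=True)
for n in ('scene','side'):
    im,d=env.read_camera(n);cv2.imwrite(f'pics/{n}0.png',im);np.savez(f'{n}0.npz',im=im,d=d);C=cam(n)
    print(n,C[0][:3,3],C[0][:3,2])
    for t in ['guard_handle','guard','pin','eye','rack','bay','bolt','eyebolt']:
        try:
            for r in env.outline_of(n,t)[:3]:
                u,v=r['xy'];dd=d[int(v),int(u)];print(t,round(r['conf'],2),np.round(r['xy']),r['mask'].sum(),atd(C,r['xy'],dd) if dd>0 else '-')
        except Exception as e: print(t,e)
st=env.get_state();print(st)
E
python3 a.py
```

```text
pics
scene [ 1.1728 -0.0135  0.8556] [-0.6644 -0.0054 -0.7473]
guard_handle 0.62 [250. 189.] 5707 [ 0.5285 -0.0306  0.1268]
guard 0.92 [248. 195.] 5782 [ 0.547  -0.0358  0.128 ]
pin 0.7 [137. 171.] 119 [ 0.4394 -0.3243  0.0977]
pin 0.63 [161. 153.] 154 [ 0.2697 -0.3041  0.0007]
pin 0.53 [170. 179.] 207 [ 0.4374 -0.2436  0.0664]
rack 0.73 [133. 203.] 1315 [ 0.52   -0.3258  0.0661]
bolt 0.69 [289. 206.] 18642 [0.5831 0.0564 0.1307]
bolt 0.67 [134. 189.] 105 [ 0.4886 -0.3242  0.0829]
eyebolt 0.54 [128. 209.] 151 [ 0.5473 -0.3284  0.0778]
side [-0.164  -0.6334  0.6343] [ 0.6409  0.5878 -0.4937]
guard_handle 0.95 [264. 197.] 2842 [ 0.5097 -0.0445  0.1283]
guard 0.65 [264. 195.] 2778 [ 0.5272 -0.0298  0.1237]
pin 0.8 [304. 261.] 229 [ 0.4207 -0.2548  0.0711]
pin 0.68 [335. 270.] 173 [ 0.4213 -0.3384  0.0925]
pin 0.67 [291. 280.] 303 [ 0.3471 -0.2734  0.0699]
eye 0.72 [241. 204.] 10483 [ 0.4424 -0.0216  0.1269]
rack 0.63 [340. 277.] 1310 [ 0.4365 -0.3483  0.066 ]
rack 0.2 [323. 315.] 371 [ 0.3496 -0.3642  0.0251]
bay 0.66 [245. 202.] 10345 [ 0.4535 -0.0242  0.1284]
bolt 0.6 [344. 258.] 105 [ 0.4824 -0.3267  0.082 ]
eyebolt 0.57 [355. 247.] 115 [ 0.5613 -0.3142  0.0671]
eyebolt 0.55 [344. 258.] 101 [ 0.4878 -0.3249  0.0797]
{'clock': 0.9, 'joint_pos': array([ 1.0694,  0.3132,  0.0461,  1.3036, -0.    ,  1.4312]), 'qvel': array([-0.0002, -0.0014, -0.0007,  0.0004, -0.0018, -0.0015]), 'tau': array([ -0.0017, -48.0449,  29.8812,   0.    ,  -0.0001,   0.    ]), 'tcp_pos': array([0.2036, 0.5378, 0.2503]), 'orientation': array([0.    , 0.1799, 0.9837, 0.0001]), 'wrist_force': array([ 0.0157, -0.7516, -0.1451]), 'ft_torque': array([-0.0202,  0.0088, -0.0289]), 'grip_force': 0.0, 'finger_gap': 0.08529998801667295}
```

```bash
python3 -c "
import cv2,numpy as np
a=cv2.imread('pics/scene0.png');b=cv2.imread('pics/side0.png')
cv2.imwrite('pics/v1.png',cv2.resize(a,(796,597)))
cv2.imwrite('pics/v2.png',cv2.resize(b,(796,597)))
c=cv2.resize(a[140:235,90:200],(440,380),interpolation=2);d=cv2.resize(b[220:315,260:370],(440,380),interpolation=2)
e=np.hstack([c[:,:400],d[:,:400]]);cv2.imwrite('pics/v3.png',e)"
```

```text
(no output)
```

View pics/v1.png

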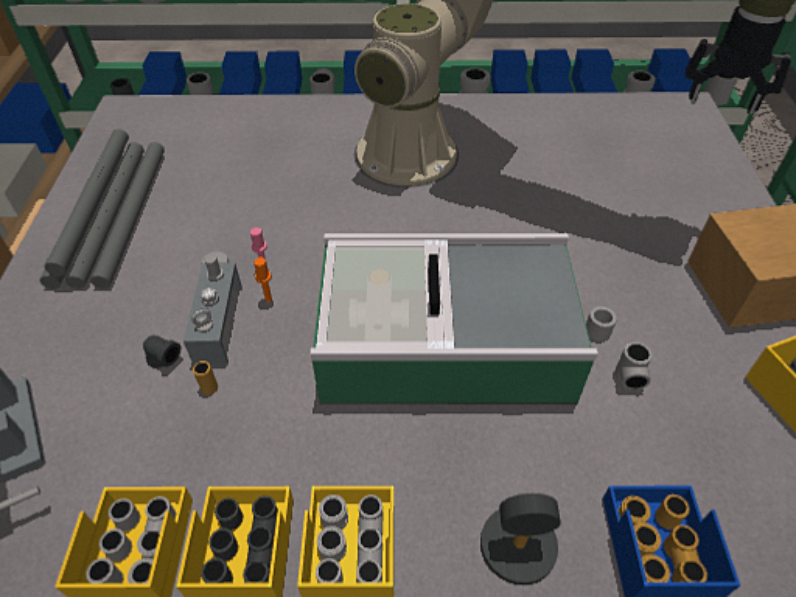

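View pics/v2.png

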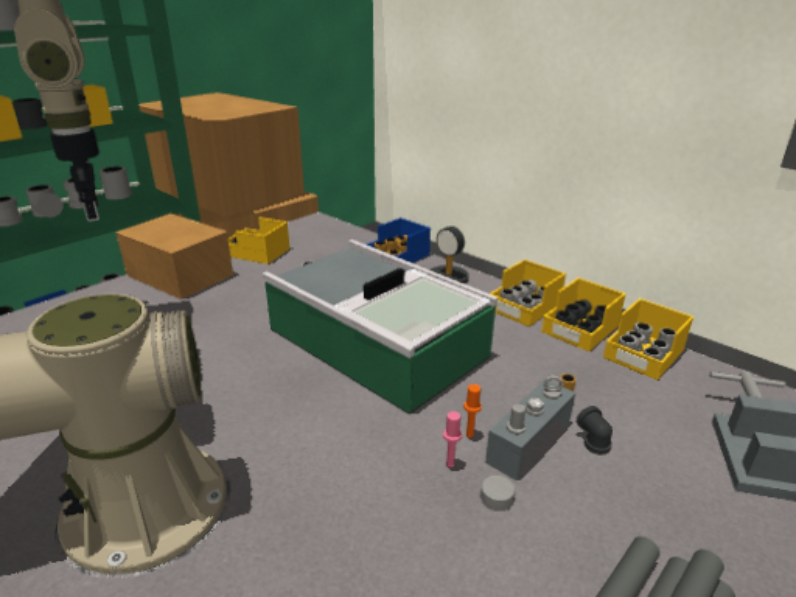

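View pics/v3.png

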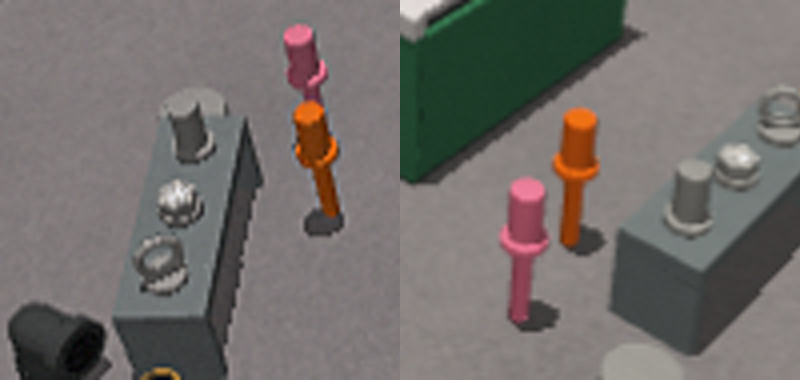

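Scene view: the wanted pin has the grey round knob, in the rack at scene (137,171) / side (335,270). Things that could be taken for it are the pink stand-alone at (166,153), the orange one at (170,179), the hex bolt at (134,189) and the eyebolt at (128,209). The crop confirms the plain grey cylindrical knob over a collar in the robot-side hole. The guard is shut, with its black handle at scene (279,183).

```bash
cat > b.py <<'E'
from h import *
np.set_printoptions(precision=4,suppress=True)
def cloud(n):
    z=np.load(f'{n}0.npz');C=cam(n);vv,uu=np.mgrid[:384,:512]
    T,f,cx,cy,k=C;d=np.stack([uu-cx,vv-cy],-1)/f;s=d.copy()
    for _ in range(20): s=d/(1+k*(s**2).sum(-1,keepdims=True))
    P=np.concatenate([s,np.ones((384,512,1))],-1)*z['d'][...,None]
    return P@T[:3,:3].T+T[:3,3],z['im'].astype(int),z['d']>0,C
def rect(p):
    c,s,a=cv2.minAreaRect((p*1000).astype(np.float32));return np.round(c,1),np.round(s,1),round(a,2)
O={}
for n in('scene','side'):
    P,im,ok,C=cloud(n);x,y,z=P[...,0],P[...,1],P[...,2];reg=(abs(x-.5)<.17)&(abs(y-.05)<.27)
    h=ok&reg&(im.max(-1)<60)&(z>.135)&(z<.18)
    cc=cv2.connectedComponentsWithStats(h.astype(np.uint8));i=1+cc[2][1:,4].argmax();h=cc[1]==i
    t=h&(z>.152);print(n,'handle',cc[3][i],h.sum(),np.percentile(z[h],[2,50,98]),rect(P[t][:,:2]))
    w=ok&reg&(im.min(-1)>140)&(abs(z-.134)<.006);print('white',w.sum(),np.median(z[w]),rect(P[w][:,:2]))
    r=ok&(abs(z-.066)<.003)&(abs(x-.49)<.13)&(abs(y+.325)<.045);print('rack',r.sum(),rect(P[r][:,:2]),np.median(z[r]))
    k=ok&(np.hypot(x-.43,y+.327)<.03)&(z>.075)&(z<.115);kt=k&(z>.103)
    print('knob',k.sum(),np.percentile(z[k],[2,50,98]),P[k].mean(0),P[kt].mean(0),kt.sum())
    uu=np.argwhere(kt)[:,::-1].mean(0);O[n]=(ray(C,uu),ray(C,cc[3][i]));print(uu)
print('tri knobtop',tri(O['scene'][0],O['side'][0]),'handle',tri(O['scene'][1],O['side'][1]))
E
python3 b.py
```

```text
scene handle [278.8143 182.7764] 237 [0.1381 0.1599 0.1628] (array([526.9,  35.2]), array([13.7, 96.8]), 89.97)
white 4349 0.13054079955250497 (array([523.4,  59. ]), array([398.6, 247.9]), 89.74)
rack 747 (array([ 484.9, -326.7]), array([173.3,  57.7]), 1.71) 0.06673388936433478
knob 109 [0.0752 0.097  0.1092] [ 0.4342 -0.3262  0.0946] [ 0.4313 -0.3272  0.1064] 39
[135.3077 166.3846]
side handle [246.1328 181.7469] 241 [0.1354 0.1512 0.1616] (array([520.1,  31. ]), array([13.8, 98.7]), 89.72)
white 1863 0.13049840478031283 (array([522.9,  59.2]), array([401.4, 248.4]), 89.76)
rack 732 (array([ 482.5, -327.9]), array([172.4,  57.3]), 2.27) 0.06628378261943801
knob 132 [0.0771 0.0964 0.1078] [ 0.4236 -0.3317  0.0952] [ 0.4267 -0.33    0.1058] 46
[333.4565 262.1957]
tri knobtop (array([ 0.4289, -0.3286,  0.1038]), np.float64(0.0006105994553380437)) handle (array([0.5231, 0.037 , 0.1435]), np.float64(0.0026828536329084637))
```

```bash
cat >> h.py <<'E'
def go(p,yaw=90):  # units of tool travel to world point p; yaw of tool y axis, tool down
    st=env.get_state();q=st['orientation'];M=R.from_quat([q[1],q[2],q[3],q[0]]).as_matrix()
    a=np.radians(yaw);Y=np.array([np.cos(a),np.sin(a),0]);Z=np.array([0,0,-1.]);G=np.c_[np.cross(Y,Z),Y,Z]
    print('t',round(st['clock'],2),'tcp',np.round(st['tcp_pos'],4),'gap',round(st['finger_gap'],4),'F',np.round(st['wrist_force'],1),
     'travel',np.round(M.T@(np.array(p)-st['tcp_pos'])/.12,3),'rot',np.round(R.from_matrix(M.T@G).as_rotvec()/np.radians(60),3))
E
python3 - <<'E'
from h import *
go([.523,.034,.30])
z=np.load('scene0.npz');C=cam('scene')
for uv in [(480,150),(500,180),(465,155)]: print(atd(C,uv,z['d'][uv[1],uv[0]]))
E
```

```text
t 0.9 tcp [0.2036 0.5378 0.2503] gap 0.0853 F [ 0.  -0.8 -0.1] travel [-3.976 -2.984 -0.414] rot [ 0.     0.    -0.346]
[ 1.17276032 -0.01350904  0.85562355]
[0.48969729 0.57916815 0.11199014]
[0.39775023 0.52618656 0.10866453]
```

```bash
A='[{"travel":[-0.33,-0.25,-0.14],"rot":[0,0,0],"fingers":1},{"travel":[-0.66,-0.5,-0.28],"rot":[0,0,0],"fingers":1},{"travel":[-0.994,-0.746,-0.414],"rot":[0,0,0],"fingers":1}]'
python3 -m pendant '[{"travel":[-0.33,-0.25,-0.14],"rot":[0,0,0],"fingers":1},{"travel":[-0.66,-0.5,-0.28],"rot":[0,0,0],"fingers":1},{"travel":[-0.994,-0.746,-0.414],"rot":[0,0,0],"fingers":1},{"travel":[-0.994,-0.746,-0.414],"rot":[0,0,0],"fingers":1}]'
python3 -m pendant '[{"travel":[-0.33,-0.25,0],"rot":[0,0,0],"fingers":1},{"travel":[-0.66,-0.5,0],"rot":[0,0,0],"fingers":1},{"travel":[-0.994,-0.746,0],"rot":[0,0,0],"fingers":1},{"travel":[-0.994,-0.746,0],"rot":[0,0,0],"fingers":1}]'
python3 -m pendant '[{"travel":[-0.33,-0.25,0],"rot":[0,0,0],"fingers":1},{"travel":[-0.66,-0.5,0],"rot":[0,0,0],"fingers":1},{"travel":[-0.994,-0.746,0],"rot":[0,0,0],"fingers":1},{"travel":[-0.994,-0.746,0],"rot":[0,0,0],"fingers":1}]'
python3 -m pendant '[{"travel":[-0.3,-0.25,0],"rot":[0,0,-0.1],"fingers":0.2},{"travel":[-0.6,-0.5,0],"rot":[0,0,-0.2],"fingers":0.2},{"travel":[-0.99,-0.746,0],"rot":[0,0,-0.346],"fingers":0.2},{"travel":[-0.99,-0.746,0],"rot":[0,0,-0.346],"fingers":0.2},{"travel":[-0.99,-0.746,0],"rot":[0,0,-0.346],"fingers":0.2}]'
cat > c.py <<'E'
import sys
from h import *
n=sys.argv[1];st=env.get_state();im,d=env.read_camera('wrist');cv2.imwrite(f'pics/{n}.png',im);np.savez(f'{n}.npz',im=im,d=d,pos=st['tcp_pos'],q=st['orientation'])
E
python3 c.py w1; python3 -c "
from h import *
go([.523,.034,.2])
C=cam('wrist');z=np.load('w1.npz');im=z['im'].astype(int);d=z['d']
for p in [(.523,.034,.16),(.543,-.051,.07)]: print(proj(C,p))
h=(im.max(-1)<60)&(d>0)
P=np.array([np.r_[atd(C,(u,v),d[v,u])] for v,u in np.argwhere(h)])
t=(P[:,2]>.154)&(P[:,2]<.166)
c,s,a=cv2.minAreaRect((P[t,:2]*1000).astype(np.float32));print('handle',c,s,a,np.median(P[t,2]))
"
```

```text
clock: 1.3
tcp_pos: [0.2858, 0.4092, 0.3022]
orientation: [0.001, 0.182, 0.983, 0.001]
wrist_force: [-0.3, 1.2, 0.0]
finger_gap: 0.0852
grip_force: 0.0
clock: 1.7
tcp_pos: [0.3661, 0.2822, 0.2999]
orientation: [0.001, 0.184, 0.983, -0.0]
wrist_force: [-0.9, 0.4, 1.4]
finger_gap: 0.0852
grip_force: 0.0
clock: 2.1
tcp_pos: [0.446, 0.1566, 0.2995]
orientation: [0.001, 0.183, 0.983, -0.0]
wrist_force: [-0.4, 0.9, 0.2]
finger_gap: 0.0856
grip_force: 0.0
clock: 2.6
tcp_pos: [0.523, 0.0342, 0.2992]
orientation: [-0.001, 0.001, 1.0, 0.0]
wrist_force: [-0.6, 0.8, -0.6]
finger_gap: 0.0512
grip_force: 0.0
t 2.65 tcp [0.5223 0.0351 0.2994] gap 0.0515 F [ 0.4 -0.7 -0.3] travel [-0.007 -0.01   0.829] rot [ 0.001 -0.001 -0.001]
[251.51891615 193.13627299]
[182.53472116 186.58037987]
handle (520.733154296875, 37.54896545410156) (13.672013282775879, 98.69126892089844) 89.75770568847656 0.1597953170288492
```

View pics/w1.png

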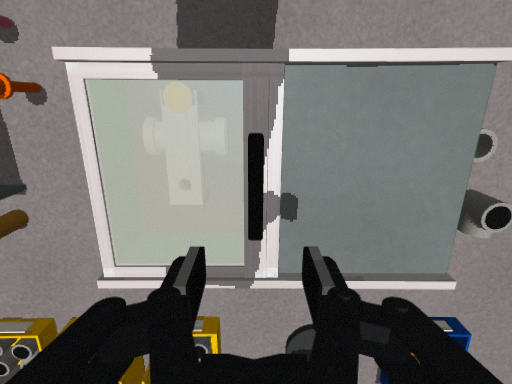

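The wrist view shows the handle at (256,187), the eye through the sheet at (185,185) (predicted (182,187)), and the tee below the bar. The measurements agree, so I'll grasp the handle.

```bash
python3 -m pendant '[{"travel":[0,0.01,0.3],"rot":[0,0,0],"fingers":0.2},{"travel":[0,0.01,0.6],"rot":[0,0,0],"fingers":0.2},{"travel":[0,0.01,0.8],"rot":[0,0,0],"fingers":0.2},{"travel":[0,0.01,0.8],"rot":[0,0,0],"fingers":0.2}]' 30
python3 -m pendant '[{"travel":[0,0,0.2],"rot":[0,0,0],"fingers":0.2},{"travel":[0,0,0.35],"rot":[0,0,0],"fingers":0.2},{"travel":[0,0,0.43],"rot":[0,0,0],"fingers":0.2},{"travel":[0,0,0.43],"rot":[0,0,0],"fingers":-0.2},{"travel":[0,0,0.43],"rot":[0,0,0],"fingers":-0.5},{"travel":[0,0,0.43],"rot":[0,0,0],"fingers":-0.8},{"travel":[0,0,0.43],"rot":[0,0,0],"fingers":-1},{"travel":[0,0,0.43],"rot":[0,0,0],"fingers":-1}]' 30
```

```text
clock: 3.05
tcp_pos: [0.5191, 0.0378, 0.2008]
orientation: [-0.004, -0.001, 1.0, 0.001]
wrist_force: [-1.1, 0.1, 0.2]
finger_gap: 0.0514
grip_force: 0.0
clock: 3.85
tcp_pos: [0.5234, 0.0357, 0.1539]
orientation: [0.001, -0.0, 1.0, 0.0]
wrist_force: [-1.5, 2.5, 6.8]
finger_gap: 0.0135
grip_force: 31.8
```

```bash
python3 -m pendant '[{"travel":[0,0.1,0],"rot":[0,0,0],"fingers":-1},{"travel":[0,0.25,0],"rot":[0,0,0],"fingers":-1},{"travel":[0,0.4,0],"rot":[0,0,0],"fingers":-1},{"travel":[0,0.55,0],"rot":[0,0,0],"fingers":-1},{"travel":[0,0.7,0],"rot":[0,0,0],"fingers":-1},{"travel":[0,0.8,0],"rot":[0,0,0],"fingers":-1}]'
python3 -m pendant '[{"travel":[0,0.15,0],"rot":[0,0,0],"fingers":-1},{"travel":[0,0.3,0],"rot":[0,0,0],"fingers":-1},{"travel":[0,0.43,0],"rot":[0,0,0],"fingers":-1},{"travel":[0,0.55,0],"rot":[0,0,0],"fingers":-1},{"travel":[0,0.63,0],"rot":[0,0,0],"fingers":-1},{"travel":[0,0.68,0],"rot":[0,0,0],"fingers":-1},{"travel":[0,0.68,0],"rot":[0,0,0],"fingers":-1},{"travel":[0,0.68,0],"rot":[0,0,0],"fingers":-1}]'
```

```text
clock: 4.45
tcp_pos: [0.5239, 0.1318, 0.1539]
orientation: [0.002, -0.0, 1.0, -0.0]
wrist_force: [0.7, -2.7, 6.0]
finger_gap: 0.0138
grip_force: 31.7
clock: 5.25
tcp_pos: [0.5243, 0.2119, 0.1539]
orientation: [0.002, 0.0, 1.0, -0.001]
wrist_force: [1.4, -5.0, 6.8]
finger_gap: 0.0136
grip_force: 31.9
```

```bash
python3 -m pendant '[{"travel":[0,0,0],"rot":[0,0,0],"fingers":0.1},{"travel":[0,0,0],"rot":[0,0,0],"fingers":0.1},{"travel":[0,0,0],"rot":[0,0,0],"fingers":0.1},{"travel":[0,0,-0.3],"rot":[0,0,0],"fingers":0.1},{"travel":[0,0,-0.65],"rot":[0,0,0],"fingers":0.1},{"travel":[0,-0.3,-1],"rot":[0,0,0],"fingers":0.1},{"travel":[0,-0.7,-1],"rot":[0,0,0],"fingers":0.1},{"travel":[0,-1,-1],"rot":[0,0,0],"fingers":0.1}]'
python3 -m pendant '[{"travel":[0,-0.4,0],"rot":[0,0,0],"fingers":0.1},{"travel":[0,-0.8,0],"rot":[0,0,0],"fingers":0.1},{"travel":[0,-0.8,0],"rot":[0,0,0],"fingers":0.1},{"travel":[0,-0.8,0],"rot":[0,0,0],"fingers":0.1}]'
python3 c.py w2
python3 -m pendant '[{"travel":[0.2,-0.4,0],"rot":[0,0,0],"fingers":0.1},{"travel":[0.2,-0.8,0],"rot":[0,0,0],"fingers":0.1},{"travel":[0.2,-0.8,0],"rot":[0,0,0],"fingers":0.1},{"travel":[0.2,-0.8,0],"rot":[0,0,0],"fingers":0.1}]'
python3 c.py w3
python3 -c "
import cv2,numpy as np
from h import *
O=[]
for n in('w2','w3'):
    z=np.load(n+'.npz');C=cam('wrist',dict(tcp_pos=z['pos'],orientation=z['q']));u,v=proj(C,[.543,-.051,.07]).round().astype(int);print(n,z['pos'],u,v)
    im=z['im'][v-40:v+40,u-40:u+40];O.append(cv2.resize(im,(400,400),interpolation=2))
cv2.imwrite('pics/v4.png',np.hstack(O))"
```

```text
clock: 6.05
tcp_pos: [0.5233, 0.0918, 0.2743]
orientation: [0.002, -0.001, 1.0, -0.0]
wrist_force: [1.0, -0.5, -0.2]
finger_gap: 0.0467
grip_force: 0.0
clock: 6.45
tcp_pos: [0.5224, -0.0039, 0.2721]
orientation: [-0.0, 0.001, 1.0, 0.0]
wrist_force: [-0.0, -0.8, -0.9]
finger_gap: 0.047
grip_force: 0.0
clock: 6.9
tcp_pos: [0.4988, -0.0985, 0.2722]
orientation: [-0.0, -0.0, 1.0, 0.0]
wrist_force: [0.1, -0.4, -0.5]
finger_gap: 0.047
grip_force: 0.0
w2 [ 0.52239174 -0.00392373  0.27209519] 212 193
w3 [ 0.49879013 -0.09849539  0.27224244] 294 212
```

View pics/v4.png

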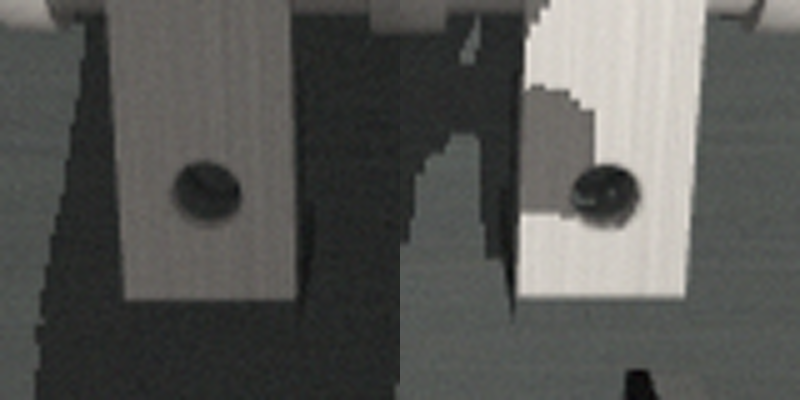

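The eye shows clearly: w2 (213.2,190.6), w3 (294.6,210.6), about 1 px from prediction.

Run:
```python
from h import *
r=[]
for n,uv in(('w2',(213.2,190.6)),('w3',(294.6,210.6))):
    z=np.load(n+'.npz');C=cam('wrist',dict(tcp_pos=z['pos'],orientation=z['q']));r.append(ray(C,uv));print(atz(C,uv,.07))
print(tri(*r)); go([.429,-.328,.22],92)
```

```text
[ 0.53997675 -0.04900063  0.07      ]
[ 0.54080541 -0.04987555  0.07      ]
(array([ 0.54115374, -0.04945035,  0.06776737]), np.float64(0.0009703605040295019))
t 6.95 tcp [ 0.4988 -0.0977  0.2722] gap 0.0473 F [ 0.8 -0.2  0.3] travel [ 0.585 -1.918  0.434] rot [ 0.001 -0.    -0.032]
```

```bash
python3 -m pendant '[{"travel":[0.2,-0.4,0],"rot":[0,0,0],"fingers":0.1},{"travel":[0.4,-0.8,0],"rot":[0,0,0],"fingers":0.1},{"travel":[0.585,-1,0],"rot":[0,0,0],"fingers":0.1},{"travel":[0.585,-1,0],"rot":[0,0,0],"fingers":0.1}]'
python3 c.py w4
python3 -m pendant '[{"travel":[0,-0.4,0],"rot":[0,0,-0.032],"fingers":0},{"travel":[0,-0.8,0.2],"rot":[0,0,-0.032],"fingers":0},{"travel":[0,-0.918,0.434],"rot":[0,0,-0.032],"fingers":0},{"travel":[0,-0.918,0.434],"rot":[0,0,-0.032],"fingers":0},{"travel":[0,-0.918,0.434],"rot":[0,0,-0.032],"fingers":0}]'
python3 c.py w5
python3 -c "
from h import *
O=[]
for n in('w4','w5'):
    z=np.load(n+'.npz');C=cam('wrist',dict(tcp_pos=z['pos'],orientation=z['q']));u,v=proj(C,[.429,-.328,.106]).round().astype(int);print(n,z['pos'],u,v)
    u=max(u,50);v=min(max(v,50),334);im=z['im'][v-50:v+50,u-50:u+50];O.append(cv2.resize(im,(400,400),interpolation=2));print(u,v)
cv2.imwrite('pics/v5.png',np.hstack(O))"
```

```text
clock: 7.35
tcp_pos: [0.4272, -0.22, 0.2723]
orientation: [-0.0, 0.001, 1.0, -0.0]
wrist_force: [0.7, 0.9, 0.2]
finger_gap: 0.0468
grip_force: 0.0
clock: 7.9
tcp_pos: [0.4293, -0.327, 0.2197]
orientation: [-0.001, -0.018, 1.0, 0.001]
wrist_force: [0.0, -0.4, 0.4]
finger_gap: 0.0428
grip_force: 0.0
w4 [ 0.4272378  -0.22000441  0.27230484] 145 186
145 186
w5 [ 0.42930131 -0.32700402  0.21965435] 251 201
251 201
```

View pics/v5.png

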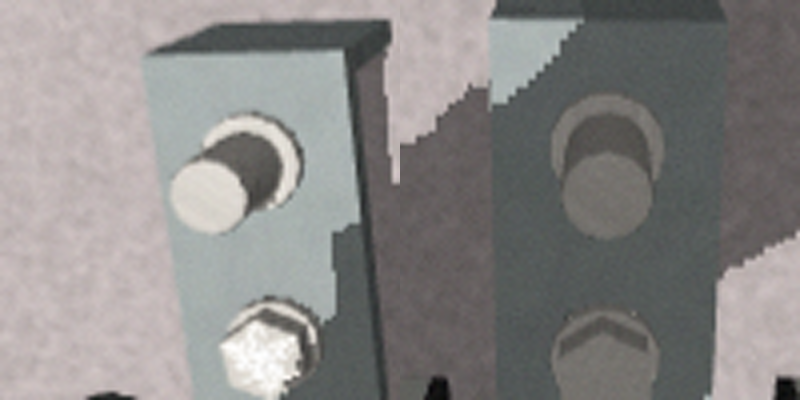

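Wrist close-up confirms the plain grey round knob, next to the hex bolt. Knob top centres: w4 (146.6,184.9), w5 (252.4,199.4).

Run:
```python
from h import *
r=[]
for n,uv in(('w4',(146.6,184.9)),('w5',(252.4,199.4))):
    z=np.load(n+'.npz');C=cam('wrist',dict(tcp_pos=z['pos'],orientation=z['q']));r.append(ray(C,uv));print(atz(C,uv,.106))
print(tri(*r)); go([.4285,-.3285,.093],92)
```

```text
[ 0.42794341 -0.32669678  0.106     ]
[ 0.42742807 -0.3271258   0.106     ]
(array([ 0.42810289, -0.3271366 ,  0.10466917]), np.float64(0.0004293594533633833))
t 7.95 tcp [ 0.4297 -0.3272  0.2208] gap 0.0426 F [-0.2  0.2  0.4] travel [ 0.01  -0.011  1.065] rot [0.001 0.    0.002]
```

```bash
python3 -m pendant '[{"travel":[0.014,-0.007,0.3],"rot":[0,0,0],"fingers":0},{"travel":[0.014,-0.007,0.6],"rot":[0,0,0],"fingers":0},{"travel":[0.014,-0.007,0.8],"rot":[0,0,0],"fingers":0},{"travel":[0.014,-0.007,0.95],"rot":[0,0,0],"fingers":0},{"travel":[0.014,-0.007,0.95],"rot":[0,0,0],"fingers":0}]' 40
python3 -m pendant '[{"travel":[0,0,0.06],"rot":[0,0,0],"fingers":0},{"travel":[0,0,0.11],"rot":[0,0,0],"fingers":0},{"travel":[0,0,0.11],"rot":[0,0,0],"fingers":-0.2},{"travel":[0,0,0.11],"rot":[0,0,0],"fingers":-0.4},{"travel":[0,0,0.11],"rot":[0,0,0],"fingers":-0.6},{"travel":[0,0,0.11],"rot":[0,0,0],"fingers":-1},{"travel":[0,0,0.11],"rot":[0,0,0],"fingers":-1},{"travel":[0,0,0.11],"rot":[0,0,0],"fingers":-1}]' 40
```

```text
clock: 8.45
tcp_pos: [0.427, -0.3275, 0.1055]
orientation: [-0.001, -0.018, 1.0, 0.001]
wrist_force: [0.7, 0.2, 0.5]
finger_gap: 0.0425
grip_force: 0.0
clock: 9.25
tcp_pos: [0.4272, -0.33, 0.0938]
orientation: [0.0, -0.017, 1.0, 0.0]
wrist_force: [-1.1, 3.6, 6.0]
finger_gap: 0.019
grip_force: 39.0
```

```bash
python3 -m pendant '[{"travel":[0,0,-0.1],"rot":[0,0,0],"fingers":-1},{"travel":[0,0,-0.25],"rot":[0,0,0],"fingers":-1},{"travel":[0,0,-0.45],"rot":[0,0,0],"fingers":-1},{"travel":[0,0,-0.65],"rot":[0,0,0],"fingers":-1},{"travel":[0,0,-0.85],"rot":[0,0,0],"fingers":-1},{"travel":[0,0,-1],"rot":[0,0,0],"fingers":-1},{"travel":[0,0,-1],"rot":[0,0,0],"fingers":-1}]'
python3 -m pendant '[{"travel":[0,0,-0.25],"rot":[0,0,0],"fingers":-1},{"travel":[0,0,-0.5],"rot":[0,0,0],"fingers":-1},{"travel":[0,0,-0.5],"rot":[0,0,0],"fingers":-1}]'
python3 c.py w6
python3 - <<'E'
from h import *
for n in('scene','side'):
    im,d=env.read_camera(n);cv2.imwrite(f'pics/{n}1.png',im);np.savez(f'{n}1.npz',im=im,d=d)
st=env.get_state();p=st['tcp_pos'];O=[np.load('w6.npz')['im'][:384:1]]
for n in('scene','side'):
    im=cv2.imread(f'pics/{n}1.png');u,v=proj(cam(n),p-[0,0,.05]).astype(int);print(n,u,v);v=max(v,40);O.append(cv2.resize(im[v-40:v+40,u-40:u+40],(192,192),interpolation=2))
    for r in env.outline_of(n,'pin')[:4]: print(r['conf'],r['xy'],r['mask'].sum())
cv2.imwrite('pics/v6.png',np.hstack([O[0],np.vstack(O[1:])]));go([.5405,-.05,.25])
E
```

```text
clock: 9.95
tcp_pos: [0.428, -0.3316, 0.2162]
orientation: [0.002, -0.017, 1.0, -0.002]
wrist_force: [0.6, -0.7, -1.5]
finger_gap: 0.0187
grip_force: 39.2
clock: 10.25
tcp_pos: [0.428, -0.3314, 0.2762]
orientation: [0.002, -0.017, 1.0, -0.002]
wrist_force: [-0.0, -0.5, -1.8]
finger_gap: 0.0191
grip_force: 39.3
scene 123 130
0.81 [120.1, 123.3] 240
0.77 [169.4, 180.3] 183
side 339 219
0.8 [343.8, 213.0] 311
0.6 [301.7, 260.1] 256
0.5 [288.4, 277.6] 250
t 10.5 tcp [ 0.4262 -0.3295  0.2712] gap 0.0191 F [-0.1  1.1 -0.3] travel [-1.031  2.295  0.18 ] rot [ 0.002 -0.002  0.032]
```

View pics/v6.png

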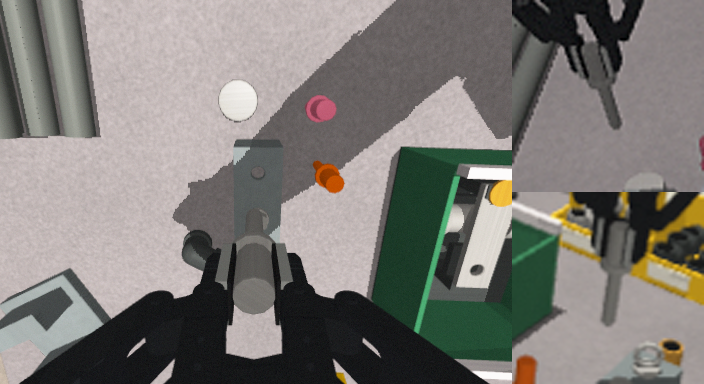

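The pin is held and its shank points down: tip at about scene (126.3,142.9), side (339.4,234.4). The rack hole is empty at wrist (258,172) and the neighbours look undisturbed. Next I check where the tip is relative to the TCP.

Run:
```python
from h import *
p=env.get_state()['tcp_pos']
t=tri(ray(cam('scene'),(126.3,142.9)),ray(cam('side'),(339.4,234.4)));print(t,t[0]-p)
for n in('scene','side'): print(n,'expected tip',proj(cam(n),p-[0,0,.088]))
z=np.load('w6.npz');C=cam('wrist',dict(tcp_pos=z['pos'],orientation=z['q']));print('wrist expected tip,collar',proj(C,z['pos']-[0,0,.088]),proj(C,z['pos']-[0,0,.028]))
im=cv2.resize(z['im'][190:320,200:310],(660,780)[:2] and (508,600),interpolation=2);cv2.imwrite('pics/v7.png',im)
```

```text
(array([ 0.42771677, -0.33305354,  0.18362717]), np.float64(0.0013389293801687953)) [ 0.00147576 -0.00352266 -0.08752565]
scene expected tip [127.65009778 142.71807105]
side expected tip [337.28185463 234.14920043]
wrist expected tip,collar [253.27719647 212.08038796] [252.75780192 250.80072491]
```

View pics/v7.png

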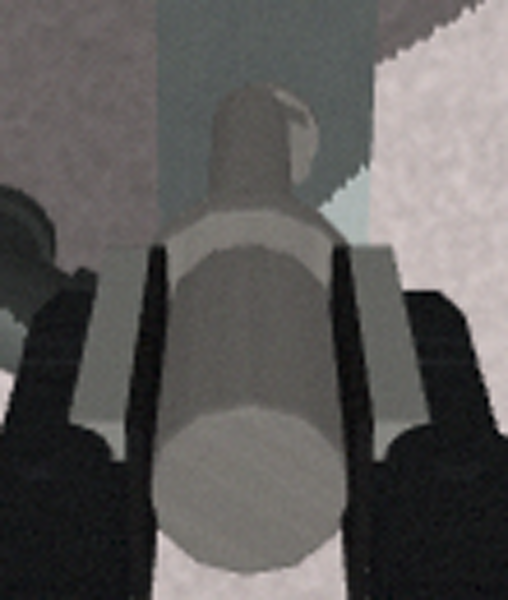

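```bash
python3 -m pendant '[{"travel":[-0.1,0.2,0],"rot":[0,0,0],"fingers":-1},{"travel":[-0.25,0.5,0],"rot":[0,0,0],"fingers":-1},{"travel":[-0.4,0.8,0],"rot":[0,0,0],"fingers":-1},{"travel":[-0.52,1,0],"rot":[0,0,0],"fingers":-1}]'
python3 -m pendant '[{"travel":[-0.15,0.3,0],"rot":[0,0,0],"fingers":-1},{"travel":[-0.3,0.6,0],"rot":[0,0,0],"fingers":-1},{"travel":[-0.45,0.85,0],"rot":[0,0,0],"fingers":-1},{"travel":[-0.52,1,0],"rot":[0,0,0],"fingers":-1}]'
python3 -m pendant '[{"travel":[0,0.15,0],"rot":[0,0,0.032],"fingers":-1},{"travel":[0,0.295,0],"rot":[0,0,0.032],"fingers":-1},{"travel":[0,0.295,0.2],"rot":[0,0,0.032],"fingers":-1},{"travel":[0,0.295,0.4],"rot":[0,0,0.032],"fingers":-1},{"travel":[0,0.295,0.6],"rot":[0,0,0.032],"fingers":-1},{"travel":[0,0.295,0.72],"rot":[0,0,0.032],"fingers":-1},{"travel":[0,0.295,0.72],"rot":[0,0,0.032],"fingers":-1},{"travel":[0,0.295,0.72],"rot":[0,0,0.032],"fingers":-1}]'
python3 c.py w7
python3 - <<'E'
from h import *
st=env.get_state();p=st['tcp_pos'];go([.5415,-.05,.178])
z=np.load('w7.npz');C=cam('wrist',dict(tcp_pos=z['pos'],orientation=z['q']));print(z['pos'],'exp tip',proj(C,z['pos']-[0,0,.088]),'exp eye',proj(C,[.5415,-.05,.07]))
print('scene exp tip',[proj(cam(n),p-[0,0,.088]) for n in('scene','side')])
O=[cv2.resize(z['im'][150:250,205:305],(400,400),interpolation=2)]
for n in('scene','side'):
    im,d=env.read_camera(n);np.savez(f'{n}2.npz',im=im,d=d);u,v=proj(cam(n),[.5415,-.05,.08]).round().astype(int);print(n,u,v)
    O.append(cv2.resize(im[v-25:v+25,u-25:u+25],(200,200),interpolation=2))
cv2.imwrite('pics/v8.png',np.hstack([O[0],np.vstack(O[1:])]))
E
```

```text
clock: 10.9
tcp_pos: [0.485, -0.2057, 0.2716]
orientation: [-0.001, -0.017, 1.0, 0.001]
wrist_force: [0.2, -1.1, -1.8]
finger_gap: 0.0183
grip_force: 39.5
clock: 11.3
tcp_pos: [0.5438, -0.0835, 0.2715]
orientation: [-0.001, -0.018, 1.0, 0.001]
wrist_force: [-0.7, -1.2, -1.4]
finger_gap: 0.0184
grip_force: 39.5
clock: 12.1
tcp_pos: [0.5417, -0.0505, 0.186]
orientation: [-0.001, -0.0, 1.0, 0.0]
wrist_force: [0.4, -1.4, -1.1]
finger_gap: 0.0189
grip_force: 39.5
t 12.15 tcp [ 0.5423 -0.0507  0.1868] gap 0.019 F [ 0.6  0.1 -1.1] travel [0.007 0.005 0.073] rot [ 0. -0.  0.]
[ 0.54169175 -0.0504876   0.18595913] exp tip [252.71671076 212.70110672] exp eye [253.35080797 200.51351551]
scene exp tip [array([242.28723067, 201.09754103]), array([272.73070233, 202.93633221])]
scene 243 206
side 272 208
```

View pics/v8.png

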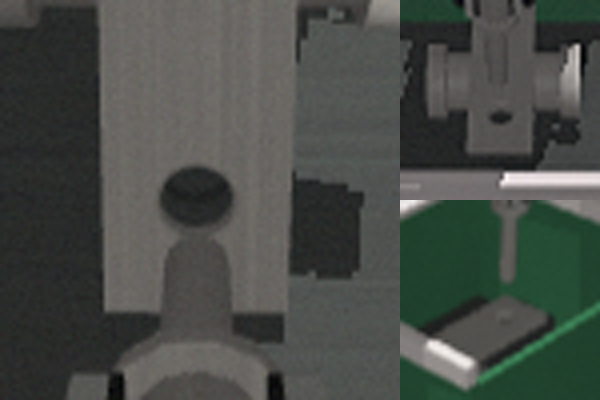

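The tip and eye line up in the same wrist picture: eye (253.9,198.6), tip about (253.9,210.6), both displaced from prediction by the same amount. The scene view agrees, so I insert.

```bash
python3 -m pendant '[{"travel":[0,0,0.1],"rot":[0,0,0],"fingers":-1},{"travel":[0,0,0.2],"rot":[0,0,0],"fingers":-1},{"travel":[0,0,0.27],"rot":[0,0,0],"fingers":-1},{"travel":[0,0,0.33],"rot":[0,0,0],"fingers":-1},{"travel":[0,0,0.38],"rot":[0,0,0],"fingers":-1},{"travel":[0,0,0.38],"rot":[0,0,0],"fingers":-1}]'
```

```text
clock: 12.85
tcp_pos: [0.5416, -0.0505, 0.1399]
orientation: [-0.001, -0.0, 1.0, 0.0]
wrist_force: [-0.1, 0.2, -1.5]
finger_gap: 0.019
grip_force: 39.5
```

Tip is at about 0.052, 18 mm into the eye with no contact force. The lug starts 22 mm below the mouth, so I continue.

```bash
python3 -m pendant '[{"travel":[0,0,0.05],"rot":[0,0,0],"fingers":-1},{"travel":[0,0,0.1],"rot":[0,0,0],"fingers":-1},{"travel":[0,0,0.16],"rot":[0,0,0],"fingers":-1},{"travel":[0,0,0.22],"rot":[0,0,0],"fingers":-1},{"travel":[0,0,0.27],"rot":[0,0,0],"fingers":-1},{"travel":[0,0,0.31],"rot":[0,0,0],"fingers":-1},{"travel":[0,0,0.31],"rot":[0,0,0],"fingers":-1}]'
```

```text
clock: 13.55
tcp_pos: [0.5417, -0.0505, 0.103]
orientation: [-0.001, -0.0, 1.0, 0.0]
wrist_force: [0.6, -0.7, -2.0]
finger_gap: 0.0185
grip_force: 39.5
```

```bash
python3 -m pendant '[{"travel":[0,0,0.02],"rot":[0,0,0],"fingers":-1},{"travel":[0,0,0.035],"rot":[0,0,0],"fingers":-1},{"travel":[0,0,0.035],"rot":[0,0,0],"fingers":-1}]'
python3 -m pendant '[{"travel":[0,0,0],"rot":[0,0,0],"fingers":-0.4},{"travel":[0,0,0],"rot":[0,0,0],"fingers":-0.2},{"travel":[0,0,0],"rot":[0,0,0],"fingers":-0.1},{"travel":[0,0,0],"rot":[0,0,0],"fingers":-0.1}]'
python3 -m pendant '[{"travel":[0,0,-0.15],"rot":[0,0,0],"fingers":-0.1},{"travel":[0,0,-0.4],"rot":[0,0,0],"fingers":-0.1},{"travel":[0,0,-0.7],"rot":[0,0,0],"fingers":-0.1},{"travel":[0,0,-1],"rot":[0,0,0],"fingers":-0.1},{"travel":[0,0,-1],"rot":[0,0,0],"fingers":-0.1}]'
python3 -m pendant '[{"travel":[0,0.3,-0.2],"rot":[0,0,0],"fingers":-0.1},{"travel":[0,0.5,-0.3],"rot":[0,0,0],"fingers":-0.1},{"travel":[0,0.5,-0.3],"rot":[0,0,0],"fingers":-0.1},{"travel":[0,0.5,-0.3],"rot":[0,0,0],"fingers":-0.1}]'
python3 c.py w8
python3 - <<'E'
from h import *
go([.523,.212,.26]);O=[]
z=np.load('w8.npz');C=cam('wrist',dict(tcp_pos=z['pos'],orientation=z['q']))
e=np.array([.5405,-.05,.11]);h=np.array([.523,.213,.16])
for p in(e,h):
    u,v=proj(C,p).round().astype(int);print(u,v);u,v=np.clip(u,50,461),np.clip(v,50,333);O.append(cv2.resize(z['im'][v-50:v+50,u-50:u+50],(300,300),interpolation=2))
for n in('scene','side'):
    im,d=env.read_camera(n);np.savez(f'{n}3.npz',im=im,d=d);C=cam(n);u,v=proj(C,e).round().astype(int);O.append(cv2.resize(im[v-30:v+30,u-30:u+30],(300,300),interpolation=2))
    vv,uu=np.mgrid[v-20:v+20,u-20:u+20];P=np.array([atd(C,(a,b),d[b,a]) for a,b in zip(uu.ravel(),vv.ravel()) if d[b,a]>0])
    k=P[(np.hypot(*(P[:,:2]-e[:2]).T)<.02)&(P[:,2]>.08)&(P[:,2]<.14)];print(n,'knob top z',np.percentile(k[:,2],[50,90,98]),k[k[:,2]>.105].mean(0))
cv2.imwrite('pics/v9.png',np.vstack([np.hstack(O[:2]),np.hstack(O[2:])]))
E
```

```text
clock: 13.85
tcp_pos: [0.5423, -0.0506, 0.0996]
orientation: [0.0, -0.0, 1.0, 0.0]
wrist_force: [-0.3, -0.9, -1.6]
finger_gap: 0.0189
grip_force: 39.5
clock: 14.25
tcp_pos: [0.5425, -0.0506, 0.1]
orientation: [0.0, -0.0, 1.0, -0.0]
wrist_force: [0.2, 0.6, -0.6]
finger_gap: 0.0386
grip_force: 0.0
clock: 14.75
tcp_pos: [0.5451, -0.0513, 0.2252]
orientation: [0.005, -0.0, 1.0, -0.001]
wrist_force: [0.8, -0.6, -0.2]
finger_gap: 0.0384
grip_force: 0.0
clock: 15.15
tcp_pos: [0.5422, 0.0096, 0.2553]
orientation: [-0.0, -0.001, 1.0, -0.0]
wrist_force: [1.6, 0.1, -0.9]
finger_gap: 0.0385
grip_force: 0.0
t 15.2 tcp [0.542  0.0092 0.2548] gap 0.0387 F [1.  0.8 0.1] travel [ 0.157  1.69  -0.043] rot [-0.    -0.001  0.001]
189 188
525 186
scene knob top z [0.10464909 0.11138595 0.11248972] [ 0.54603083 -0.05092418  0.1096476 ]
side knob top z [0.09831004 0.11019562 0.11105691] [ 0.5418901  -0.05392613  0.10940705]
```

View pics/v9.png

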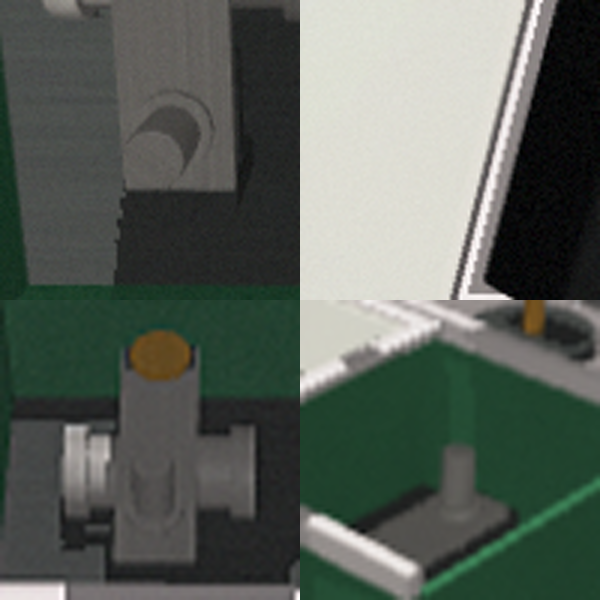

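The pin is upright with its collar on the bar, and the knob top measures 0.110 m as it should. Next I shut the guard.

```bash
python3 -m pendant '[{"travel":[0.05,0.3,0],"rot":[0,0,0],"fingers":0.1},{"travel":[0.1,0.6,0],"rot":[0,0,0],"fingers":0.1},{"travel":[0.157,0.9,0],"rot":[0,0,0],"fingers":0.1},{"travel":[0.157,0.9,0],"rot":[0,0,0],"fingers":0.1}]'
python3 -m pendant '[{"travel":[0,0.4,0],"rot":[0,0,0],"fingers":0.1},{"travel":[0,0.79,0],"rot":[0,0,0],"fingers":0.1},{"travel":[0,0.79,0.2],"rot":[0,0,0],"fingers":0.1},{"travel":[0,0.79,0.4],"rot":[0,0,0],"fingers":0.1},{"travel":[0,0.79,0.4],"rot":[0,0,0],"fingers":0.1}]'
python3 -m pendant '[{"travel":[0,0,0.15],"rot":[0,0,0],"fingers":0.1},{"travel":[0,0,0.3],"rot":[0,0,0],"fingers":0.1},{"travel":[0,0,0.42],"rot":[0,0,0],"fingers":0.1},{"travel":[0,0,0.43],"rot":[0,0,0],"fingers":-0.2},{"travel":[0,0,0.43],"rot":[0,0,0],"fingers":-0.5},{"travel":[0,0,0.43],"rot":[0,0,0],"fingers":-0.8},{"travel":[0,0,0.43],"rot":[0,0,0],"fingers":-1},{"travel":[0,0,0.43],"rot":[0,0,0],"fingers":-1}]' 30
```

```text
clock: 15.7
tcp_pos: [0.5222, 0.1198, 0.2549]
orientation: [-0.001, -0.002, 1.0, 0.0]
wrist_force: [0.2, 0.3, 0.7]
finger_gap: 0.0468
grip_force: 0.0
clock: 16.2
tcp_pos: [0.5214, 0.2109, 0.2037]
orientation: [-0.003, 0.0, 1.0, -0.001]
wrist_force: [-1.2, -0.2, 0.2]
finger_gap: 0.0469
grip_force: 0.0
clock: 17.0
tcp_pos: [0.5241, 0.2118, 0.1573]
orientation: [0.001, 0.0, 1.0, -0.0]
wrist_force: [-0.1, -2.7, 4.0]
finger_gap: 0.0134
grip_force: 32.4
```

```bash
python3 -m pendant '[{"travel":[0,-0.1,0],"rot":[0,0,0],"fingers":-1},{"travel":[0,-0.25,0],"rot":[0,0,0],"fingers":-1},{"travel":[0,-0.4,0],"rot":[0,0,0],"fingers":-1},{"travel":[0,-0.55,0],"rot":[0,0,0],"fingers":-1},{"travel":[0,-0.7,0],"rot":[0,0,0],"fingers":-1},{"travel":[0,-0.8,0],"rot":[0,0,0],"fingers":-1}]'
python3 -m pendant '[{"travel":[0,-0.15,0],"rot":[0,0,0],"fingers":-1},{"travel":[0,-0.3,0],"rot":[0,0,0],"fingers":-1},{"travel":[0,-0.43,0],"rot":[0,0,0],"fingers":-1},{"travel":[0,-0.55,0],"rot":[0,0,0],"fingers":-1},{"travel":[0,-0.62,0],"rot":[0,0,0],"fingers":-1},{"travel":[0,-0.66,0],"rot":[0,0,0],"fingers":-1},{"travel":[0,-0.67,0],"rot":[0,0,0],"fingers":-1},{"travel":[0,-0.67,0],"rot":[0,0,0],"fingers":-1}]'
```

```text
clock: 17.6
tcp_pos: [0.5236, 0.1153, 0.1573]
orientation: [0.001, -0.0, 1.0, 0.001]
wrist_force: [-1.1, 2.0, 5.5]
finger_gap: 0.0134
grip_force: 32.7
clock: 18.4
tcp_pos: [0.5232, 0.035, 0.1573]
orientation: [0.001, 0.0, 1.0, 0.0]
wrist_force: [-3.1, -0.0, 8.0]
finger_gap: 0.0136
grip_force: 32.9
```

Now a small extra push to find the stop.

```bash
python3 -m pendant '[{"travel":[0,-0.015,0],"rot":[0,0,0],"fingers":-1},{"travel":[0,-0.03,0],"rot":[0,0,0],"fingers":-1},{"travel":[0,-0.03,0],"rot":[0,0,0],"fingers":-1}]'
```

```text
clock: 18.7
tcp_pos: [0.5232, 0.0318, 0.1573]
orientation: [0.001, -0.0, 1.0, 0.0]
wrist_force: [-2.0, 0.2, 7.9]
finger_gap: 0.0134
grip_force: 33.0
```

```bash
python3 -m pendant '[{"travel":[0,-0.015,0],"rot":[0,0,0],"fingers":-1},{"travel":[0,-0.03,0],"rot":[0,0,0],"fingers":-1},{"travel":[0,-0.03,0],"rot":[0,0,0],"fingers":-1}]'
python3 - <<'E'
import re
s=open('b.py').read().replace("{n}0.npz","{n}4.npz").replace("    w=ok","    continue\n    w=ok").split("print('tri")[0]
from h import *
for n in('scene','side'):
    im,d=env.read_camera(n);np.savez(f'{n}4.npz',im=im,d=d);C=cam(n)
    a=np.load(f'{n}0.npz')
    # white track/guard left frame edge profile: compare patch around the handle's -y frame edge with the start picture
    for p in([.523,-.13,.13],[.58,-.125,.13],[.46,-.125,.13]):
        u,v=proj(C,p).round().astype(int);A=cv2.cvtColor(a['im'],6)[v-12:v+12,u-12:u+12].astype(np.float32);B=cv2.cvtColor(im,6)[v-12:v+12,u-12:u+12].astype(np.float32)
        print(n,cv2.phaseCorrelate(A,B))
E
```

```text
clock: 19.0
tcp_pos: [0.5232, 0.0316, 0.1573]
orientation: [0.001, -0.001, 1.0, 0.004]
wrist_force: [-2.4, 13.8, 7.7]
finger_gap: 0.0132
grip_force: 33.6
scene ((-1.8222494066284938, 0.09609055887138496), 0.8651799824502733)
scene ((-1.9757903169210707, 0.02157743574752935), 0.9747942855788602)
scene ((-2.0439452311159023, -0.00484705598779378), 1.0365447791086302)
side ((-0.21037336488655178, 0.9717659702385859), 1.05920400387711)
side ((0.34619975039929507, 0.7427837684717531), 0.8164007672005229)
side ((0.6199992729810297, 0.2883530394067506), 0.7903808736138873)
```

It has hit the stop (13.8 N). I'll relieve the push, release, and retreat.

```bash
python3 -m pendant '[{"travel":[0,0.015,0],"rot":[0,0,0],"fingers":-1},{"travel":[0,0.015,0],"rot":[0,0,0],"fingers":-0.4},{"travel":[0,0.015,0],"rot":[0,0,0],"fingers":0},{"travel":[0,0.015,0],"rot":[0,0,0],"fingers":0.1},{"travel":[0,0.015,0],"rot":[0,0,0],"fingers":0.1},{"travel":[0,0.015,-0.3],"rot":[0,0,0],"fingers":0.1},{"travel":[0,0.015,-0.65],"rot":[0,0,0],"fingers":0.1},{"travel":[0,0.015,-1],"rot":[0,0,0],"fingers":0.1},{"travel":[0,0.015,-1],"rot":[0,0,0],"fingers":0.1},{"travel":[0,0.015,-1],"rot":[0,0,0],"fingers":0.1}]'
python3 c.py w9
python3 - <<'E'
from h import *
z=np.load('w9.npz');C=cam('wrist',dict(tcp_pos=z['pos'],orientation=z['q']));im=z['im'].astype(int);d=z['d']
h=(im.max(-1)<60)&(d>0);P=np.array([atd(C,(u,v),d[v,u]) for v,u in np.argwhere(h)]);t=(P[:,2]>.154)&(P[:,2]<.166)
print('handle',cv2.minAreaRect((P[t,:2]*1000).astype(np.float32)));go([.5,0,.3])
for n in('scene','side'):
    im,d=env.read_camera(n);C=cam(n);a=np.load(f'{n}0.npz');b=np.load(f'{n}4.npz')
    for p in([.523,-.13,.13],[.58,-.125,.13]):
        u,v=proj(C,p).round().astype(int);g=lambda i:cv2.cvtColor(i,6)[v-12:v+12,u-12:u+12].astype(np.float32)
        print(n,cv2.phaseCorrelate(g(a['im']),g(im))[0],cv2.phaseCorrelate(g(b['im']),g(im))[0])
    cv2.imwrite(f'pics/{n}5.png',im)
a=cv2.imread('pics/scene5.png')[130:270,60:440];w=z['im']
cv2.imwrite('pics/v10.png',np.vstack([cv2.resize(a,(760,280),interpolation=2),cv2.resize(w[30:300,:],(590,310)) if 0 else np.hstack([cv2.resize(w,(400,300)),np.zeros((300,360,3),np.uint8)])]))
E
```

```text
clock: 20.1
tcp_pos: [0.5241, 0.0301, 0.277]
orientation: [0.001, -0.0, 1.0, -0.0]
wrist_force: [-0.9, 0.8, -0.4]
finger_gap: 0.047
grip_force: 0.0
handle ((522.201416015625, 32.64979553222656), (13.457998275756836, 99.98133087158203), 89.77583312988281)
t 20.15 tcp [0.5233 0.0302 0.2756] gap 0.0469 F [-0.6  0.5 -0.4] travel [ 0.195 -0.252 -0.203] rot [ 0. -0.  0.]
scene (-1.8222866823523525, 0.031303740822671955) (-0.06101752001087135, -0.0791851672824162)
scene (-1.9816635699937422, 0.08594641210168952) (0.029012390460561477, 0.15327979593768504)
side (-0.24350222666718757, 0.8365486560007849) (0.05988634450204877, -0.015459980987392541)
side (0.2445911434869643, 0.815085803511236) (-0.012889990336244495, -0.04801826778204976)
```

View pics/v10.png

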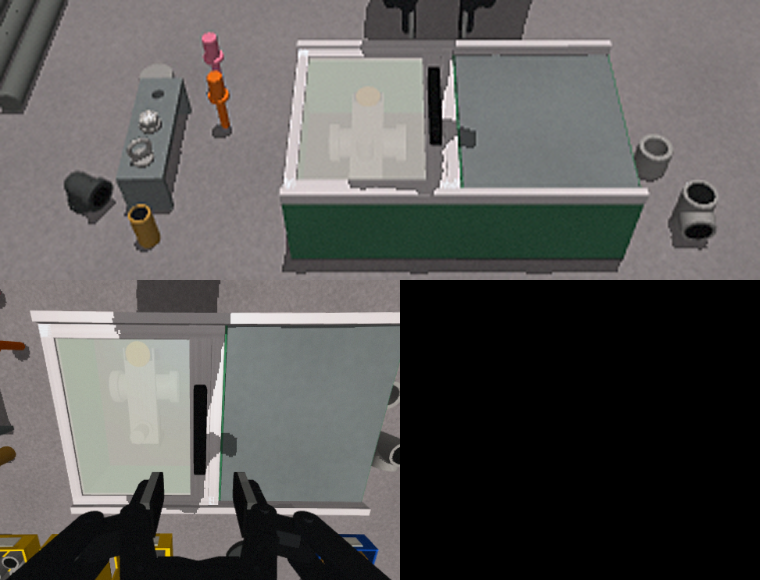

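The guard is against its stop and did not move on release. The knob shows under the sheet, and the bystanders are where they were.

```bash
python3 -c "
from h import *
print(env.hand_in())"
```

```text
the job is handed in; nothing more can be done
None
```

I handed in the job at about 20 s of the 72 s: the pin is seated in the eye with its collar on the bar, the guard is shut against its stop, and the rack items and loose fittings looked unmoved in the last pictures (no verdict was returned).

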